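Close the lid of the loaded sample case without slamming it

ROBOT

A 6-joint arm with a two-finger parallel gripper is mounted at the origin on a cart in front of the work surface, level with it; the furniture and walls round the work are solid. World frame = base frame: x ahead of the robot, y to its left, z up, the work surface at z = 0. Lengths are in m, angles in rad, forces in N, time in s.
With the tool pointing down it reaches from about 0.3 to 0.875 m from the base axis. Payload 6.4 kg.
Tool frame: the origin (TCP) lies on the centre line of the jaws, within the pads' length; the fingertips stand 14 mm ahead of it and the grasp point (between the pads) lies 5 mm behind it; z points along the fingers, y is the direction in which the jaws open and shut (so a half turn about z gives the same grasp; the last joint's range is limited). The gripper opens to 85 mm and grips with 20 to 120 N. Pads are 22 mm wide; open, the fingers measure 114 mm over their backs; the gripper's body (76 mm by 85 mm) begins 54 mm behind the grasp point. The pads swing forward as they close: fully open they stand 13 mm farther back than shut.
Start: joints at [-1.387, 0.181, 1.607, -0, 1.354, -0.206], TCP at [0.219, -0.532, 0.212] pointing down, gripper open.
Joint ranges: [-2.99, 2.99], [-0.89, 2.07], [0.3, 2.58], [-1.14, 4.28], [0, 2.63], [-3.12, 3.12]. Speed limits (rad/s): [2.57, 2.57, 3.01, 3.14, 3.14, 3.14].

INTERFACE

Orientations are given as a unit quaternion [w, x, y, z].
In Python, from bench import * gives the robot as it stands.
- The arm moves only by the tool servo_tool, never from a script. Its argument "plan" is a list that holds one entry, the list of rows, each a list of 5 numbers: the shift along the world's x, y, z in m, then the turn about the world's z in rad, then the gripper command: -1 is shut, 1 is fully open, values between are in proportion. In form: [[[tx, ty, tz, roll, claw], ...]]. A call has 1 to 8 rows; each row shifts and turns the commanded pose from where the row before left it; what a row does not reach is not made up. A row lasts 1/10 s, in which the tool goes at most 50 mm and 8.59 degrees, less where a joint would pass 70% of its speed; a pose out of reach is approached as far as the arm can. A call with a gripper value outside its range is refused whole. The fingers move at their own pace and stop on an object; the grip force is fixed at half the most. Time passes only in rows, so rows that do not move let the fingers close. It gives the time, the measured TCP pose, the force and the opening at its end, in the units of the state.
- get_obs(): the state, without advancing time (a new reading comes with each control period).
- camera(name): name is "scene" or "top"; returns a dict with "img" (420x560x3 uint8, blue, green, red), "camera_matrix" (3x3 intrinsics, pixels), "rvec" (rotation vector, rad) and "tvec" (3), from world to camera coordinates, as OpenCV has them. Camera axes: x right, y down, z forward; pixel columns grow to the right and rows downward; lengths in m; the calibration is good to about 2 mm. A picture is of the moment at which its call begins. There is no depth.
- hand_in(): hands the job in, once; it reports no verdict.
Trained networks look in a picture, given as the dict that the camera call returned (one of the last four; its "shot" number tells which), for a name from the list of things; names that differ only in an ending like _2 or _b are one class to them, and where a whole thing is asked for, a point or a joint stands for the part that bears it (a point fixed in the world has none). Each returns a list of dicts, best first, with "conf" (0 to 1); they miss things now and then, are a little off and sometimes report something else, mostly with a low value. They report only what shows in the picture. A call takes as long as a camera call.
- trace(picture, thing): "mask" (420x560 bool, what is visible of it) and "rect" ([left, top, right, bottom] as shares, 0 to 1, of the picture: columns of its width, rows of its height, round what is visible of it).
- pinpoint(picture, thing): "centre" ([row, column] as shares, 0 to 1, of the picture: columns of its width, rows of its height: a listed point, or the origin of a listed thing).
The state is a dict: "time_s": time; "q": joint angles; "dq": joint speeds; "joint_efforts": joint torques, N m; "eef_pos": TCP position; "eef_rot": TCP orientation; "wrist_force": force on the tool from outside, world axes, zero at the start; "torque": the same for the moment, N m; "opening": opening from 0.0 (shut) to 1.0 (fully open).
Only numpy, scipy, OpenCV 4.12 (cv2) and the standard library are available. Lean on these libraries where they do the work, as an engineer would, in place of code of your own. Each camera call takes 0.05 s, during which the arm holds its last target.

TASK

Two identical cases stand open on the bench: one holds vials, the other is empty. Push the heavy lid of the case with the vials down until it is fully closed, slowly and under control all the way so that it does not slam, and leave the empty case standing open.

Things in the scene. Friction and masses are not known exactly. Their poses are not given: they have to be found in the camera images.
- sample_case: the case to close: aluminium, open-topped, 120 mm deep (its x) by 84 mm wide (its y), 62 mm high, bolted on a plain riser block 5 to 55 mm high. Origin: centre of the case's underside; x points away from its front (towards the hinge side), y along the hinge line, z up. Inside: a grey rack with four amber, white-capped vials, all below the rim.
- sample_lid (a joint): heavy lid of the vial case, rad: 0 = fully closed, 1.57 = standing upright; grows as it opens, at most 1.9. Starts between 0.95 and 1.55. Stiff hinge: it stays at any angle it is left, never falling by itself; pushing its outer face 95 mm from the hinge takes about 6 N near upright, 1 to 4 N near closed. It slams if it closes faster than 1.4 rad/s (0.17 m/s at the front edge) below 0.3 rad, or than 2.5 rad/s anywhere.
- sample_lid_hinge (a point): middle of the hinge line of that lid, on the case's rear wall (60 mm behind the case's centre, 62 mm above its underside); does not move. The lid is a shallow aluminium tray, 120 mm from hinge to front edge, 84 mm wide, 20 mm thick, 0.48 to 0.72 kg; closed, its top is 82 mm above the case's underside.
- sample_lid_edge (a point): middle of the front edge of that lid's outer face (the upper face when closed): 120 mm from the hinge line along the lid and 20 mm off it along the lid's outward normal. Moves with the lid.
- spare_lid (a joint): lid of the other case (same make, empty rack, about 20 cm to one side, also on a riser, of its own height), rad: 0 = fully closed, 1.57 = standing upright; grows as it opens, at most 1.9. Starts between 1.1 and 1.55. It must stay open. (A tall dark enclosure fills the bench beyond x = 0.5, y below -0.02; a window blind rises left of y = 0.45. Come in from the front, above the lids.)

How it is judged:
By the outcome, as a careful person would: the job done as asked, in the order asked, and still so for the second after the job is handed in, with the robot touching nothing.
It also fails if it takes over 42 s, if anything falls off the work surface, if the arm or the gripper's body presses on something with over 40 N, if the wrist force passes 120 N, or if a joint passes its speed limit or range.

## Working session

There is one attempt and no reset: what is moved stays moved. The work goes in short steps, Python scripts to look and compute and a tool call to move; the robot and the scene stay as the last step left them, time stands still between calls to the robot, and variables do not carry over. Pictures are saved under pics/ and viewed, and the job is handed in when it is done.

Besides the shell and the picture viewer there is one more tool, called by a JSON object that holds its "name" and its "arguments", one argument or row to a line. servo_tool: Moves the arm, as the interface text tells. Its arguments: {"type":"object","properties":{"plan":{"type":"array"}},"required":["plan"]}

```bash
mkdir -p pics; ls; python3 - <<'E'
from bench import *
import cv2, numpy as np
o=get_obs(); print(o['time_s'],o['eef_pos'],o['eef_rot'],o['opening'])
for n in ("scene","top"):
    c=camera(n); im=c['img'].copy()
    print(n,c['camera_matrix'],c['rvec'],c['tvec'])
    for t,col in(("sample_case",(0,255,0)),("sample_lid",None),("spare_lid",None),("sample_lid_hinge",(0,0,255)),("sample_lid_edge",(255,0,0))):
        try:
            if col:
                for p in pinpoint(c,t)[:3]:
                    r=p['centre'][0]*420;q=p['centre'][1]*560; print(t,p['conf'],q,r); cv2.circle(im,(int(q),int(r)),4,col,2)
            for p in trace(c,t)[:3]: print(' trace',t,p['conf'],np.array(p['rect'])*[560,420,560,420])
        except Exception as e: print(t,e)
    cv2.imwrite(f"pics/{n}0.png",im)
E
```

```text
pics
0.0 [ 0.21840922 -0.53126401  0.21157065] [-8.79169914e-04  9.81068439e-01  1.93659352e-01  2.39869216e-05] 1.0005451015064803
scene [[501.54478858   0.         271.1417817 ]
 [  0.         501.54478858 206.30248789]
 [  0.           0.           1.        ]] [ 1.04984662 -2.11995957  1.26854612] [0.47429059 0.23888156 0.63157259]
sample_case 0.63 237.72 276.78000000000003
 trace sample_case 0.77 [182.28  159.81  281.288 317.016]
 trace sample_lid 0.98 [179.704 160.104 242.424 240.282]
 trace spare_lid 0.74 [272.104 122.304 334.88  190.302]
sample_lid_hinge 0.84 210.896 236.292
 trace sample_lid_hinge 0.59 [182.896 160.398 241.528 242.886]
sample_lid_edge 0.72 214.704 165.9
 trace sample_lid_edge 0.7 [186.816 159.81  241.808 242.508]
top [[449.85751947   0.         280.49745071]
 [  0.         449.85751947 204.03838797]
 [  0.           0.           1.        ]] [ 2.12545793 -2.18285102  0.10760078] [0.23760488 0.51435394 0.89607003]
sample_case 0.68 246.176 218.106
 trace sample_case 0.85 [210.616 174.804 271.376 256.2  ]
 trace sample_lid 0.85 [209.72  177.492 261.408 197.4  ]
 trace spare_lid 0.68 [324.184 162.12  383.88  181.818]
sample_lid_hinge 0.89 235.424 187.404
 trace sample_lid_hinge 0.7 [207.984 175.896 259.224 201.516]
 trace sample_lid_hinge 0.48 [208.096 174.594 269.92  252.084]
 trace sample_lid_hinge 0.23 [325.808 162.414 381.808 183.792]
sample_lid_edge 0.92 235.984 186.606
 trace sample_lid_edge 0.74 [208.32  174.72  260.12  200.004]
```

View pics/scene0.png

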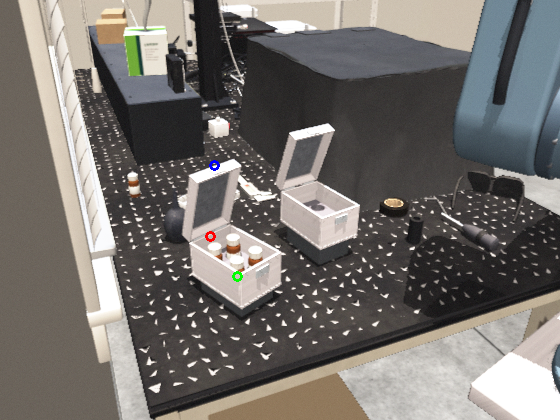

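View pics/top0.png

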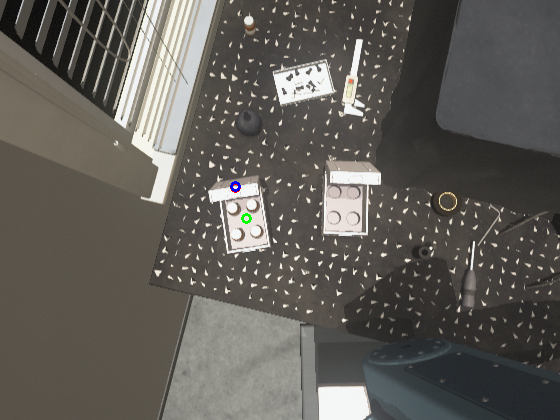

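```bash
cat > h.py <<'E'
import cv2, numpy as np
from bench import *
def PM(c):
    R=cv2.Rodrigues(np.array(c['rvec'],float))[0]; return np.array(c['camera_matrix'])@np.hstack([R,np.array(c['tvec']).reshape(3,1)])
def tri(ca,pa,cb,pb):
    X=cv2.triangulatePoints(PM(ca),PM(cb),np.array(pa,float).reshape(2,1),np.array(pb,float).reshape(2,1)); X=(X[:3]/X[3]).ravel()
    e=[np.linalg.norm(proj(c,X)-p) for c,p in((ca,pa),(cb,pb))]
    return X,e
def proj(c,X):
    return cv2.projectPoints(np.array(X,float).reshape(-1,3),np.array(c['rvec'],float),np.array(c['tvec'],float),np.array(c['camera_matrix']),None)[0].reshape(-1,2).squeeze()
def pin(c,t):
    l=pinpoint(c,t); return [(p['conf'],np.array([p['centre'][1]*560,p['centre'][0]*420])) for p in l]
E
python3 - <<'E'
from h import *
a=camera("scene");b=camera("top")
for t in("sample_case","sample_lid_hinge","sample_lid_edge"):
    pa=pin(a,t);pb=pin(b,t); print(t,pa,pb)
    if pa and pb: print(tri(a,pa[0][1],b,pb[0][1]))
for n,c in(("s",a),("t",b)):
    cv2.imwrite(f"pics/{n}z.png",cv2.resize(c['img'][110:330,150:410] if n=="s" else c['img'][140:290,180:410],None,fx=2.7,fy=2.7,interpolation=cv2.INTER_CUBIC))
E
```

```text
sample_case [(0.74, array([236.992, 279.006]))] [(0.79, array([246.904, 218.904]))]
(array([0.49111963, 0.2928969 , 0.02328872]), [np.float64(0.9960730372408246), np.float64(0.9589339484870542)])
sample_lid_hinge [(0.57, array([208.376, 232.386]))] [(0.7, array([237.384, 186.816]))]
(array([0.5497372 , 0.3056111 , 0.08714939]), [np.float64(0.37832834269268256), np.float64(0.3903604517039388)])
sample_lid_edge [(0.86, array([211.176, 165.312]))] [(0.93, array([231.504, 187.698]))]
(array([0.52986325, 0.30308348, 0.21117823]), [np.float64(0.45490162290367336), np.float64(0.5004997464074865)])
```

View pics/sz.png

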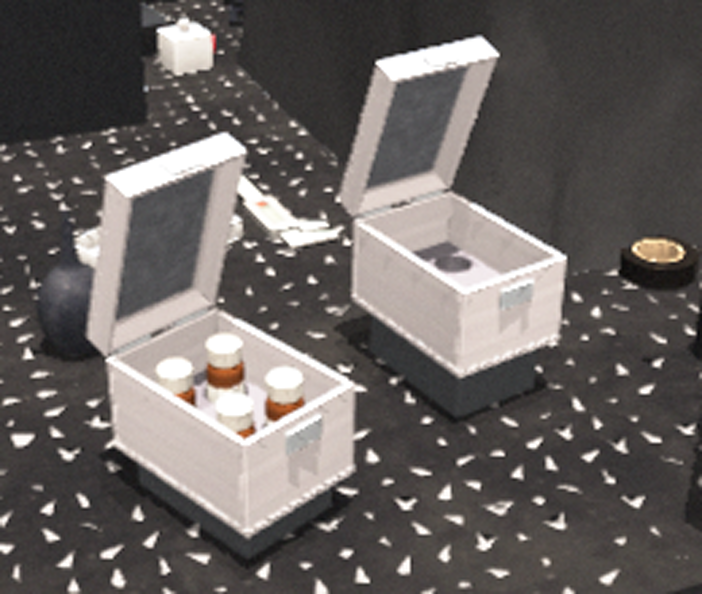

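View pics/tz.png

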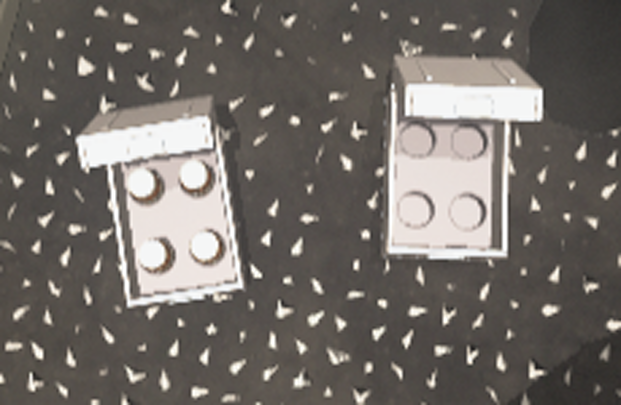

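```bash
cat > fit.py <<'E'
from h import *
from scipy.optimize import least_squares
def lidpt(p,a,n,y,th=None):
    x0,y0,z0,yaw=p[:4]; th=p[4] if th is None else th
    l=np.array([.06-a*np.cos(th)+n*np.sin(th), y, .062+a*np.sin(th)+n*np.cos(th)])
    return cpt(p,*l)
def cpt(p,x,y,z):
    c,s=np.cos(p[3]),np.sin(p[3]); return np.array([p[0]+c*x-s*y,p[1]+s*x+c*y,p[2]+z])
def model(p):
    W=.042
    S=[cpt(p,-.06,W,.062),cpt(p,-.06,-W,.062),cpt(p,-.06,W,0),cpt(p,-.06,-W,0),cpt(p,.06,W,0),
       lidpt(p,.12,.02,W),lidpt(p,.12,0,W),lidpt(p,.12,0,-W),lidpt(p,.12,.02,-W)]
    T=[cpt(p,-.06,W,.062),cpt(p,-.06,-W,.062),lidpt(p,.12,.02,W),lidpt(p,.12,0,W),lidpt(p,.12,0,-W),lidpt(p,.12,.02,-W)]
    return S,T
def fit(a,b,S,T,g):
    S=np.array(S,float)/2.7+[150,110];T=np.array(T,float)/2.7+[180,140]
    def f(p):
        s,t=model(p); return np.r_[(proj(a,s)-S).ravel(),(proj(b,t)-T).ravel()]
    r=least_squares(f,g,loss='soft_l1'); return r.x,f(r.x)
E
python3 - <<'E'
from fit import *
a=camera("scene");b=camera("top")
S=[(248,440),(354,382),(246,533),(354,475),(115,450),(105,178),(120,197),(245,155),(225,133)]
T=[(130,304),(242,290),(78,140),(84,166),(212,150),(210,118)]
p,r=fit(a,b,S,T,[.49,.29,.03,.15,1.25]); print(p.round(4)); print(r.round(1))
print('hinge',lidpt(p,0,0,0),'edge',lidpt(p,.12,.02,0))
S=[(458,287),(565,258),(458,372),(562,340),(354,300),(375,62),(385,83),(498,65),(482,38)]
T=[(388,254),(506,256),(406,84),(406,116),(542,120),(528,84)]
p,r=fit(a,b,S,T,[.49,.1,.03,.0,1.25]); print(p.round(4)); print(r.round(1))
print('hinge',lidpt(p,0,0,0),'edge',lidpt(p,.12,.02,0))
E
```

```text
[0.4875 0.2953 0.0244 0.1339 1.2766]
[-1.3  2.2  0.6  0.5  0.6  2.   0.1 -1.1 -0.6 -1.5  0.5 -0.3  3.5  0.5
  1.4 -0.9  0.3  0.2 -1.5  0.4  0.2 -1.4 -1.  -1.  -1.1  0.9  0.6 -1.1
 -0.6 -0.9]
hinge [0.54697927 0.30327191 0.08639203] edge [0.5314588  0.30118143 0.20703508]
[ 0.5133  0.098   0.0374 -0.0654  1.2076]
[ 2.1  2.3  0.5 -0.2  0.2  2.4 -1.4  0.  -1.1 -0.2  0.4  0.1  3.1 -0.3
  0.4 -3.2 -0.3 -0.1 -0.7 -1.6  0.1 -0.6 -0.2 -0.4 -0.9 -0.4 -0.7 -0.1
  5.5  1.4]
hinge [0.5731753  0.09405361 0.09943706] edge [0.54928651 0.09561726 0.21871355]
```

{"name": "servo_tool", "arguments": {
  "plan": [
    [[0,0,0.04,-0.128,-1],[0,0,0.04,-0.128,-1],[0.01,0.02,0.04,0,-1],[0.01,0.045,0,0,-1],[0.01,0.045,0,0,-1],[0.01,0.045,0,0,-1],[0.01,0.045,0,0,-1],[0.01,0.045,0,0,-1]]
  ]
}}

```text
time_s: 2.2
eef_pos: [0.2786, -0.2851, 0.3325]
eef_rot: [0.0, 0.998, 0.067, 0.0]
wrist_force: [1.4, -0.8, -0.0]
opening: 0.004
```

{"name": "servo_tool", "arguments": {
  "plan": [
    [[0.01,0.045,0,0,-1],[0.01,0.045,0,0,-1],[0.01,0.045,0,0,-1],[0.01,0.045,0,0,-1],[0.01,0.045,0,0,-1],[0.01,0.045,0,0,-1],[0.01,0.045,0,0,-1],[0.01,0.045,0,0,-1]]
  ]
}}

```text
time_s: 3.0
eef_pos: [0.3585, 0.0751, 0.333]
eef_rot: [0.0, 0.998, 0.067, 0.001]
wrist_force: [1.7, 0.6, 0.2]
opening: -0.004
```

{"name": "servo_tool", "arguments": {
  "plan": [
    [[0.01,0.045,0,0,-1],[0.022,0.04,0,0,-1],[0.03,0.036,0,0,-1],[0.03,0.035,0,0,-1],[0.035,0.03,0,0,-1],[0.035,0.025,0,0,-1],[0.035,0.02,0,0,-1],[0.035,0,0,0,-1]]
  ]
}}

```text
time_s: 3.8
eef_pos: [0.5911, 0.307, 0.3318]
eef_rot: [-0.0, 0.998, 0.068, -0.0]
wrist_force: [0.8, 0.1, 0.3]
opening: 0.002
```

```bash
python3 - <<'E'
from fit import *
o=get_obs(); print(o['time_s'],o['eef_pos'],o['wrist_force'])
a=camera("scene");b=camera("top")
cv2.imwrite("pics/s2.png",a['img']);cv2.imwrite("pics/t2.png",b['img'])
E
```

```text
3.8 [0.59114502 0.30699247 0.33175579] [0.82167593 0.12070579 0.33637624]
```

View pics/s2.png

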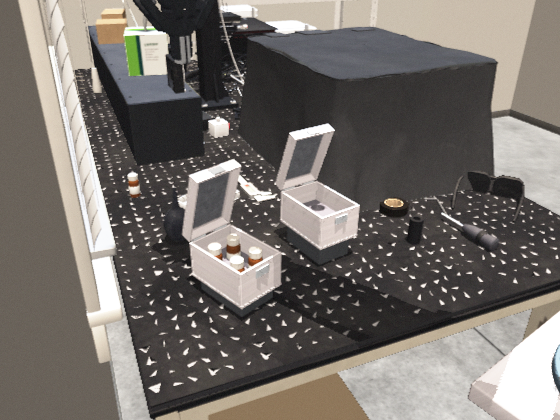

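View pics/t2.png

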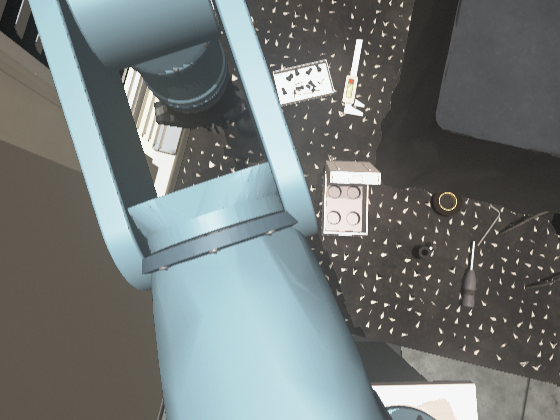

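{"name": "servo_tool", "arguments": {
  "plan": [
    [[0,0,-0.03,0,-1],[0,0,-0.03,0,-1],[0,0,-0.02,0,-1],[0,0,-0.02,0,-1],[0,0,-0.015,0,-1],[0,0,-0.012,0,-1],[0,0,0,0,-1]]
  ]
}}

```text
time_s: 4.6
eef_pos: [0.5894, 0.3038, 0.2036]
eef_rot: [0.0, 0.998, 0.067, -0.001]
wrist_force: [0.4, 0.1, 0.9]
opening: -0.002
```

```bash
python3 - <<'E'
from fit import *
o=get_obs(); print(o['time_s'],o['eef_pos'],o['wrist_force'])
a=camera("scene")
cv2.imwrite("pics/s3.png",cv2.resize(a['img'][20:320,130:400],None,fx=2,fy=2))
E
```

```text
4.6 [0.58942842 0.30379943 0.20363765] [0.35900144 0.14172902 0.85635419]
```

View pics/s3.png

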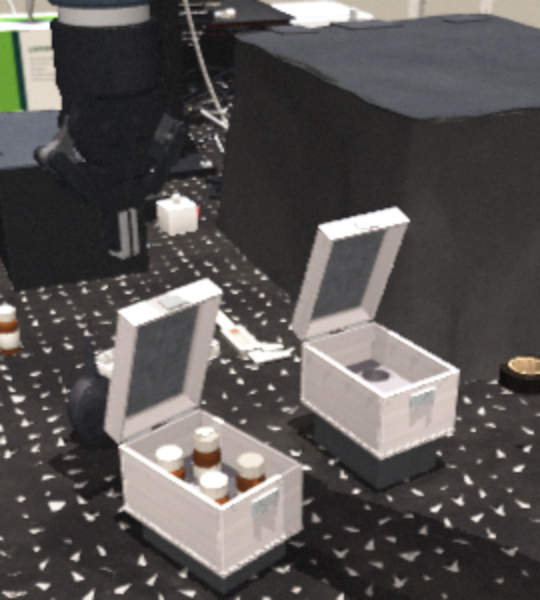

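```bash
python3 - <<'E'
from fit import *
a=camera("scene")
for X in [(.5894,.3038,.2036),(.5894,.3038,.19),(.5315,.3012,.207)]:
    u=proj(a,X); print(u,(u-[130,20])*2)
p=[0.4875,0.2953,0.0244,0.1339,1.2766]
for th in (1.45,1.35,1.277,1.2,1.1,1,.9,.8,.7,.6,.5,.4,.3,.2,.1,0):
    c=lidpt(p,.095,.02,0,th)+np.array([.0125*.991,.0125*.134,.014]); print(th,c.round(4))
E
```

```text
[191.55256221 157.75390546] [123.10512441 275.50781091]
[192.18332815 165.74299586] [124.36665629 291.48599171]
[212.29007452 167.3072579 ] [164.58014904 294.6145158 ]
1.45 [0.5677 0.3061 0.1971]
1.35 [0.5581 0.3048 0.1975]
1.277 [0.5511 0.3039 0.1971]
1.2 [0.5437 0.3029 0.1962]
1.1 [0.5343 0.3016 0.1941]
1 [0.5252 0.3004 0.1911]
0.9 [0.5164 0.2992 0.1872]
0.8 [0.508  0.2981 0.1825]
0.7 [0.5001 0.297  0.1769]
0.6 [0.4928 0.296  0.1705]
0.5 [0.4862 0.2951 0.1635]
0.4 [0.4804 0.2943 0.1558]
0.3 [0.4753 0.2937 0.1476]
0.2 [0.471  0.2931 0.1389]
0.1 [0.4676 0.2926 0.1298]
0 [0.4652 0.2923 0.1204]
```

```bash
python3 - <<'E'
from fit import *
a=camera("scene")
z=cv2.resize(a['img'][90:190,150:270],None,fx=6,fy=6,interpolation=cv2.INTER_CUBIC)
cv2.imwrite("pics/s4.png",np.clip(z.astype(float)*2.2,0,255).astype('uint8'))
E
```

```text
(no output)
```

View pics/s4.png

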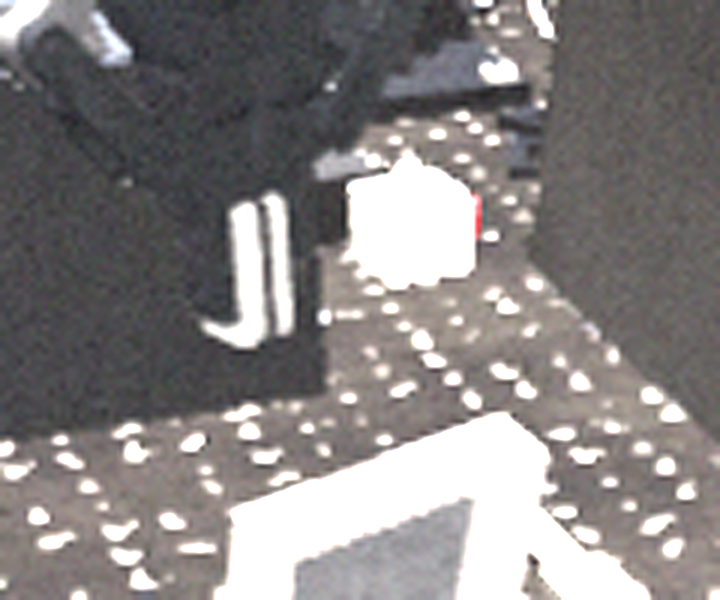

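```bash
python3 - <<'E'
from fit import *
a=camera("scene");print(get_obs()['time_s'],get_obs()['eef_pos'],get_obs()['q'])
im=a['img'].astype(float)
z=cv2.resize(cv2.GaussianBlur(im,(0,0),.7)[60:180,150:270],None,fx=5,fy=5,interpolation=cv2.INTER_CUBIC)
z=np.clip((z-10)*5,0,255).astype('uint8')
for X in [(.5894,.3038,.2036),(.5894,.3038,.1896),(.5894,.3038,.2036+.059)]:
    u=(proj(a,X)-[150,60])*5; cv2.circle(z,tuple(int(v) for v in u),4,(0,0,255),-1)
cv2.imwrite("pics/s5.png",z)
E
```

```text
4.8 [0.59123281 0.30435571 0.20695223] [2.97310861e-01 3.80197765e-01 1.36943344e+00 3.65718954e-06
 1.38973535e+00 1.73429183e+00]
```

View pics/s5.png

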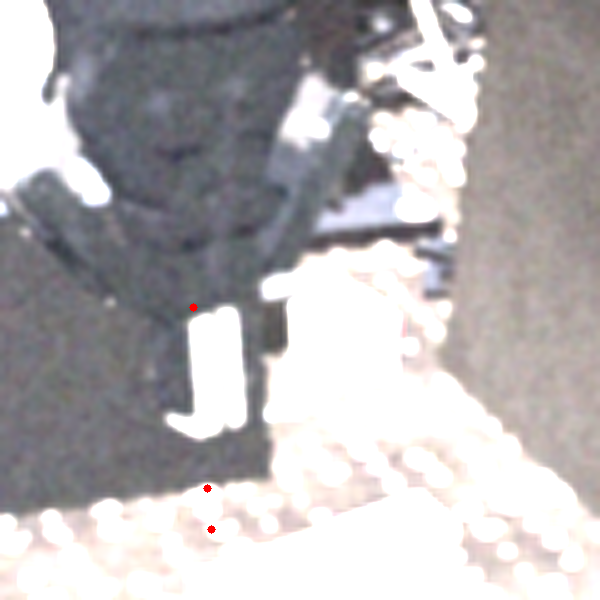

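```bash
python3 - <<'E'
from fit import *
a=camera("scene")
R=cv2.Rodrigues(a['rvec'])[0]; C=-R.T@a['tvec']; print('cam',C)
tip=np.array([150+207/5,60+433/5]); d=R.T@np.linalg.inv(a['camera_matrix'])@np.r_[tip,1]
for z in (.19,.2,.21,.22,.23): print(C+d*(z-C[2])/d[2])
im=cv2.imread('pics/s2.png').astype(float)
z=cv2.resize(cv2.GaussianBlur(im,(0,0),.6)[0:120,120:260],None,fx=5,fy=5,interpolation=cv2.INTER_CUBIC)
z=np.clip((z-10)*5,0,255).astype('uint8')
for dz in (0,-.014,.059):
    u=(proj(a,(.5911,.307,.3318+dz))-[120,0])*5; print(u); cv2.circle(z,tuple(int(v) for v in u),4,(0,0,255),-1)
cv2.imwrite("pics/s6.png",z)
E
```

```text
cam [-0.06361143  0.64671686  0.50853789]
[0.6621332 0.2642103 0.19     ]
[0.63934958 0.27621849 0.2       ]
[0.61656596 0.28822669 0.21      ]
[0.59378234 0.30023489 0.22      ]
[0.57099872 0.31224308 0.23      ]
[312.57200242 377.77497121]
[316.50042186 426.06568772]
[295.19365295 164.14886526]
```

View pics/s6.png

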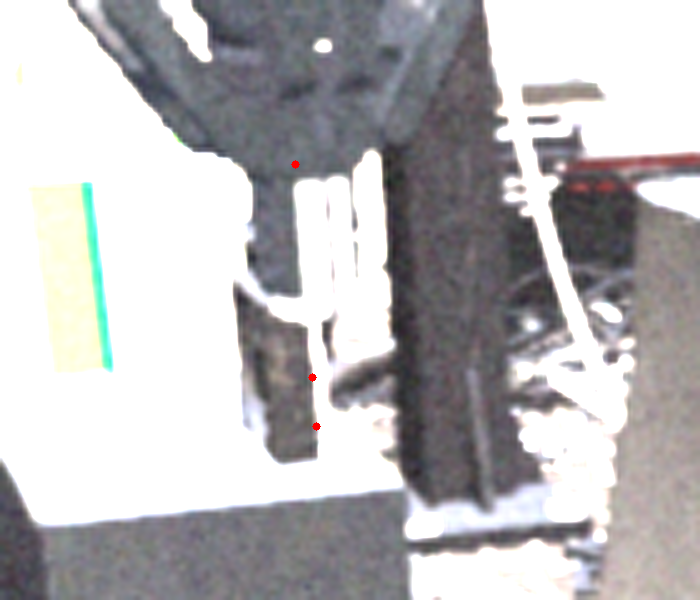

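{"name": "servo_tool", "arguments": {
  "plan": [
    [[0,0,-0.012,0,-1],[0,0,-0.012,0,-1],[0,0,0,0,-1]]
  ]
}}

```text
time_s: 5.15
eef_pos: [0.5888, 0.3036, 0.1783]
eef_rot: [0.001, 0.998, 0.067, -0.002]
wrist_force: [-0.4, -0.5, -0.4]
opening: 0.001
```

{"name": "servo_tool", "arguments": {
  "plan": [
    [[-0.01,-0.001,0,0,-1],[-0.01,-0.001,0,0,-1],[-0.005,-0.001,0,0,-1],[-0.003,0,0,0,-1],[0,0,0,0,-1]]
  ]
}}

```text
time_s: 5.65
eef_pos: [0.5622, 0.3013, 0.1821]
eef_rot: [-0.0, 0.998, 0.067, 0.0]
wrist_force: [-0.9, 0.3, 0.8]
opening: 0.003
```

```bash
python3 - <<'E'
from fit import *
o=get_obs(); print(o['time_s'],o['eef_pos'],o['wrist_force'])
a=camera("scene")
cv2.imwrite("pics/s7.png",cv2.resize(a['img'][80:280,150:350],None,fx=3,fy=3))
E
```

```text
5.65 [0.56221713 0.30129741 0.18208641] [-0.92276931  0.27274878  0.77866076]
```

View pics/s7.png

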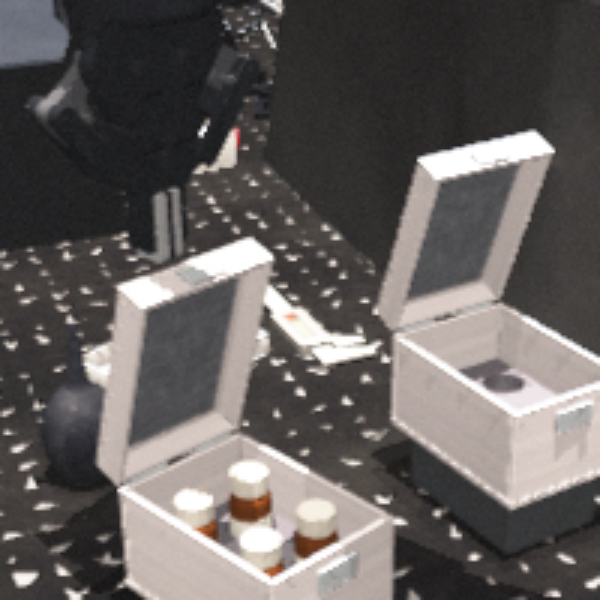

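{"name": "servo_tool", "arguments": {
  "plan": [
    [[0.012,0.002,0,0,-1],[0,0,-0.01,0,-1],[0,0,-0.01,0,-1],[0,0,0,0,-1]]
  ]
}}

```text
time_s: 6.1
eef_pos: [0.5726, 0.3025, 0.1585]
eef_rot: [0.001, 0.998, 0.067, -0.002]
wrist_force: [-0.4, -0.1, -0.5]
opening: -0.002
```

{"name": "servo_tool", "arguments": {
  "plan": [
    [[-0.005,-0.001,0,0,-1],[-0.004,0,0,0,-1],[-0.004,0,0,0,-1],[0,0,0,0,-1]]
  ]
}}

```text
time_s: 6.5
eef_pos: [0.561, 0.3023, 0.162]
eef_rot: [-0.0, 0.998, 0.067, 0.0]
wrist_force: [-0.1, 0.7, 1.1]
opening: -0.002
```

```bash
python3 - <<'E'
from fit import *
o=get_obs(); print(o['time_s'],o['eef_pos'],o['wrist_force'])
a=camera("scene")
cv2.imwrite("pics/s8.png",cv2.resize(a['img'][80:280,150:350],None,fx=3,fy=3))
E
```

```text
6.5 [0.56100354 0.30232893 0.16198098] [-0.11261693  0.67017994  1.11438064]
```

View pics/s8.png

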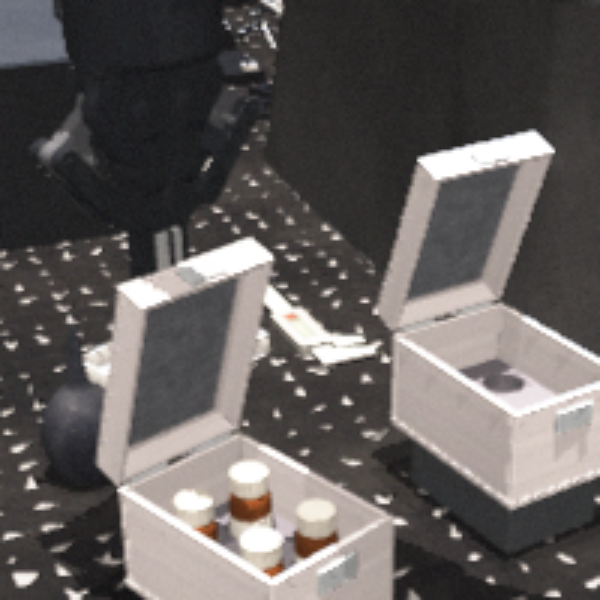

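{"name": "servo_tool", "arguments": {
  "plan": [
    [[-0.004,-0.0005,0,0,-1],[-0.004,-0.0005,0,0,-1],[0,0,0,0,-1]]
  ]
}}

```text
time_s: 6.85
eef_pos: [0.553, 0.3011, 0.1615]
eef_rot: [0.0, 0.998, 0.067, -0.0]
wrist_force: [-0.6, -0.2, 0.4]
opening: -0.002
```

{"name": "servo_tool", "arguments": {
  "plan": [
    [[-0.004,-0.0005,0,0,-1],[-0.004,-0.0005,0,0,-1],[0,0,0,0,-1]]
  ]
}}

```text
time_s: 7.15
eef_pos: [0.5466, 0.3002, 0.162]
eef_rot: [-0.0, 0.998, 0.067, 0.002]
wrist_force: [4.8, -0.2, -1.2]
opening: -0.001
```

{"name": "servo_tool", "arguments": {
  "plan": [
    [[-0.0036,-0.0005,-0.0006,0,-1],[-0.0036,-0.0005,-0.0006,0,-1],[-0.0036,-0.0005,-0.0006,0,-1],[-0.0036,-0.0005,-0.0006,0,-1],[-0.0035,-0.0005,-0.0012,0,-1],[-0.0035,-0.0005,-0.0012,0,-1],[-0.0035,-0.0005,-0.0012,0,-1],[-0.0035,-0.0005,-0.0012,0,-1]]
  ]
}}

```text
time_s: 7.95
eef_pos: [0.5186, 0.2963, 0.1551]
eef_rot: [-0.0, 0.998, 0.067, 0.002]
wrist_force: [5.9, 0.2, 0.1]
opening: 0.004
```

```bash
python3 - <<'E'
from fit import *
o=get_obs(); print(o['time_s'],o['eef_pos'],o['wrist_force'])
a=camera("scene")
z=cv2.resize(a['img'][80:280,150:350],None,fx=3,fy=3)
p=[0.4875,0.2953,0.0244,0.1339,1.2766]
for th,c in((1.1,(0,255,0)),(.95,(0,255,255)),(.8,(0,0,255))):
    q=(proj(a,[lidpt(p,.12,n,y,th) for n,y in((.02,.042),(.02,-.042),(0,-.042),(0,.042))])-[150,80])*3
    cv2.polylines(z,[q.astype(int)],True,c,1)
cv2.imwrite("pics/s9.png",z)
E
```

```text
7.95 [0.5186104  0.29633546 0.15512233] [5.93200048 0.24799415 0.08723256]
```

View pics/s9.png

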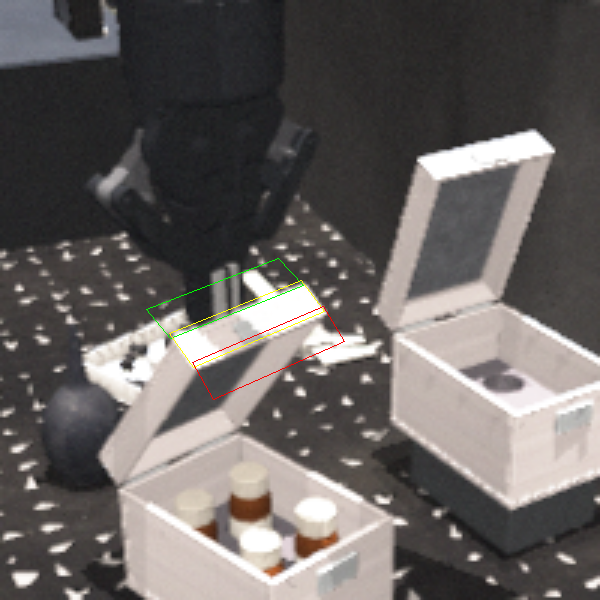

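{"name": "servo_tool", "arguments": {
  "plan": [
    [[-0.0033,-0.0004,-0.0018,0,-1],[-0.0033,-0.0004,-0.0018,0,-1],[-0.0033,-0.0004,-0.0018,0,-1],[-0.0033,-0.0004,-0.0018,0,-1],[-0.003,-0.0004,-0.0022,0,-1],[-0.003,-0.0004,-0.0022,0,-1],[-0.003,-0.0004,-0.0022,0,-1],[-0.003,-0.0004,-0.0022,0,-1]]
  ]
}}

```text
time_s: 8.8
eef_pos: [0.4915, 0.2929, 0.138]
eef_rot: [-0.0, 0.998, 0.067, -0.0]
wrist_force: [4.5, 0.1, 1.4]
opening: -0.003
```

{"name": "servo_tool", "arguments": {
  "plan": [
    [[-0.0025,-0.0003,-0.0027,0,-1],[-0.0025,-0.0003,-0.0027,0,-1],[-0.0025,-0.0003,-0.0027,0,-1],[-0.0025,-0.0003,-0.0027,0,-1],[-0.002,-0.0003,-0.003,0,-1],[-0.002,-0.0003,-0.003,0,-1]]
  ]
}}

```text
time_s: 9.4
eef_pos: [0.4775, 0.2911, 0.1212]
eef_rot: [-0.0, 0.998, 0.067, -0.0]
wrist_force: [2.3, -0.8, 2.4]
opening: -0.002
```

```bash
python3 - <<'E'
from fit import *
o=get_obs(); print(o['time_s'],o['eef_pos'],o['wrist_force'])
a=camera("scene")
z=cv2.resize(a['img'][80:280,150:350],None,fx=3,fy=3)
p=[0.4875,0.2953,0.0244,0.1339,1.2766]
for th,c in((.5,(0,255,0)),(.4,(0,255,255)),(.3,(0,0,255))):
    q=(proj(a,[lidpt(p,.12,n,y,th) for n,y in((.02,.042),(.02,-.042),(0,-.042),(0,.042))])-[150,80])*3
    cv2.polylines(z,[q.astype(int)],True,c,1)
cv2.imwrite("pics/s10.png",z)
E
```

```text
9.4 [0.4775154  0.29112255 0.12119619] [ 2.29180648 -0.83723062  2.40048464]
```

View pics/s10.png

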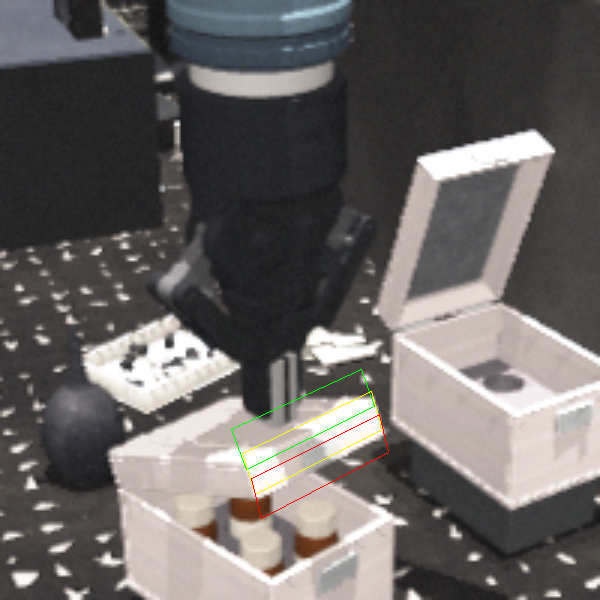

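{"name": "servo_tool", "arguments": {
  "plan": [
    [[-0.0016,-0.0002,-0.0026,0,-1],[-0.0016,-0.0002,-0.0026,0,-1],[-0.0015,-0.0002,-0.0026,0,-1],[-0.0014,-0.0002,-0.0026,0,-1],[-0.0013,-0.0002,-0.0026,0,-1],[-0.001,-0.0001,-0.0026,0,-1],[-0.001,-0.0001,-0.0026,0,-1],[-0.001,-0.0001,-0.0026,0,-1]]
  ]
}}

```text
time_s: 10.25
eef_pos: [0.4674, 0.2898, 0.1004]
eef_rot: [0.0, 0.998, 0.067, -0.0]
wrist_force: [1.7, 0.7, 2.1]
opening: -0.001
```

{"name": "servo_tool", "arguments": {
  "plan": [
    [[-0.0007,-0.0001,-0.0025,0,-1],[-0.0005,0,-0.0025,0,-1],[-0.0005,0,-0.0025,0,-1],[0,0,0,0,-1]]
  ]
}}

```text
time_s: 10.65
eef_pos: [0.4651, 0.2895, 0.0924]
eef_rot: [0.0, 0.998, 0.067, -0.001]
wrist_force: [0.2, 0.3, 0.4]
opening: -0.001
```

```bash
python3 - <<'E'
from fit import *
o=get_obs(); print(o['time_s'],o['eef_pos'],o['wrist_force'])
a=camera("scene")
z=cv2.resize(a['img'][80:280,150:350],None,fx=3,fy=3)
p=[0.4875,0.2953,0.0244,0.1339,1.2766]
for th,c in((.1,(0,255,0)),(0,(0,0,255))):
    q=(proj(a,[lidpt(p,.12,n,y,th) for n,y in((.02,.042),(.02,-.042),(0,-.042),(0,.042))])-[150,80])*3
    cv2.polylines(z,[q.astype(int)],True,c,1)
cv2.imwrite("pics/s11.png",z)
E
```

```text
10.65 [0.46513484 0.2895444  0.09243347] [0.15816792 0.30077231 0.39417678]
```

View pics/s11.png

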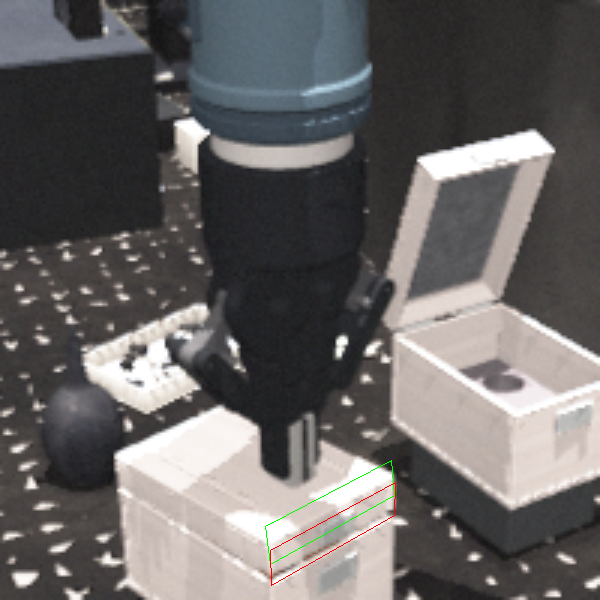

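{"name": "servo_tool", "arguments": {
  "plan": [
    [[0,0,-0.0015,0,-1],[0,0,-0.0015,0,-1],[0,0,0,0,-1]]
  ]
}}

```text
time_s: 11.0
eef_pos: [0.4656, 0.2898, 0.0899]
eef_rot: [-0.0, 0.998, 0.067, -0.0]
wrist_force: [-0.8, 0.3, -0.5]
opening: 0.001
```

{"name": "servo_tool", "arguments": {
  "plan": [
    [[0,0,-0.0015,0,-1],[0,0,-0.001,0,-1],[0,0,0,0,-1]]
  ]
}}

```text
time_s: 11.3
eef_pos: [0.4658, 0.2899, 0.0896]
eef_rot: [0.0, 0.998, 0.067, -0.0]
wrist_force: [-6.8, -2.6, 16.9]
opening: 0.0
```

{"name": "servo_tool", "arguments": {
  "plan": [
    [[0,0,0.004,0,-1],[0,0,0.02,0,-1],[0,0,0.04,0,-1],[0,0,0.04,0,-1],[-0.02,-0.02,0.04,0,-1],[-0.03,-0.04,0.02,0,-1],[-0.03,-0.04,0,0,-1],[-0.01,-0.045,0,0,-1]]
  ]
}}

```text
time_s: 12.1
eef_pos: [0.3763, 0.1472, 0.2508]
eef_rot: [-0.0, 0.998, 0.068, 0.001]
wrist_force: [0.7, -0.4, 1.3]
opening: -0.003
```

{"name": "servo_tool", "arguments": {
  "plan": [
    [[-0.01,-0.045,0,0,-1],[-0.01,-0.045,0,0,-1],[-0.01,-0.045,0,0,-1],[-0.01,-0.045,0,0,-1],[0,-0.045,0,0,-1],[0,-0.045,0,0,-1],[0,-0.045,0,0,-1],[0,0,0,0,-1]]
  ]
}}

```text
time_s: 12.9
eef_pos: [0.3375, -0.1723, 0.2504]
eef_rot: [0.001, 0.998, 0.064, 0.0]
wrist_force: [-0.1, 0.2, -0.5]
opening: -0.005
```

```bash
python3 - <<'E'
from fit import *
o=get_obs(); print(o['time_s'],o['eef_pos'],o['wrist_force'])
a=camera("scene");b=camera("top")
z=cv2.resize(a['img'][80:280,150:350],None,fx=3,fy=3)
p=[0.4875,0.2953,0.0244,0.1339,1.2766]
for th,c in((.1,(0,255,0)),(0,(0,0,255))):
    q=(proj(a,[lidpt(p,.12,n,y,th) for n,y in((.02,.042),(.02,-.042),(0,-.042),(0,.042))])-[150,80])*3
    cv2.polylines(z,[q.astype(int)],True,c,1)
cv2.imwrite("pics/s12.png",z);cv2.imwrite("pics/t12.png",b['img'])
E
```

```text
12.9 [ 0.3375083  -0.17228182  0.25040282] [-0.06695869  0.19406408 -0.52108502]
```

View pics/s12.png

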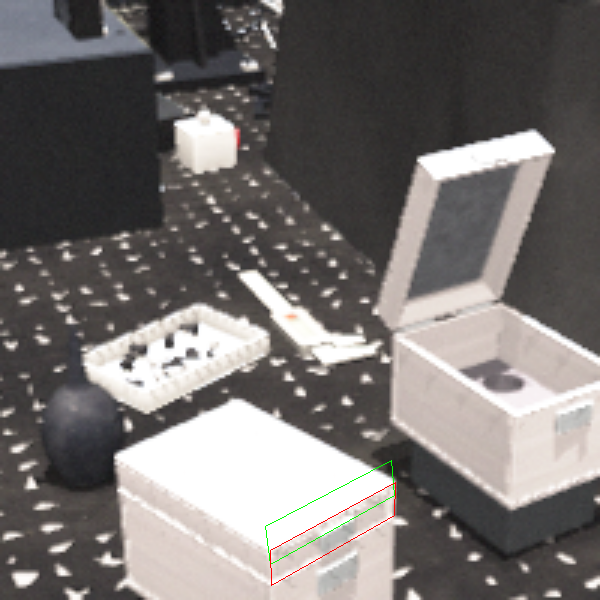

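View pics/t12.png

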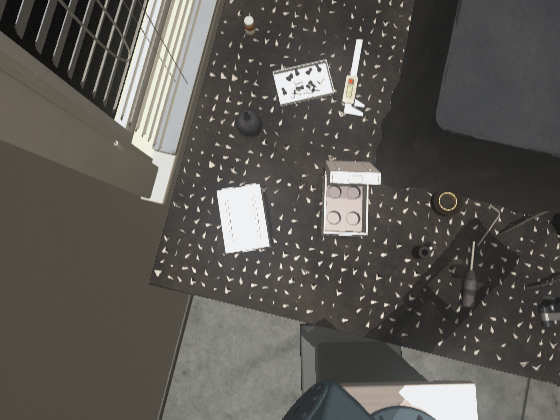

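```bash
python3 - <<'E'
from fit import *
a=camera("scene")
cv2.imwrite("pics/s13.png",cv2.resize(a['img'][205:325,180:290],None,fx=5,fy=5,interpolation=cv2.INTER_CUBIC))
E
```

```text
(no output)
```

View pics/s13.png

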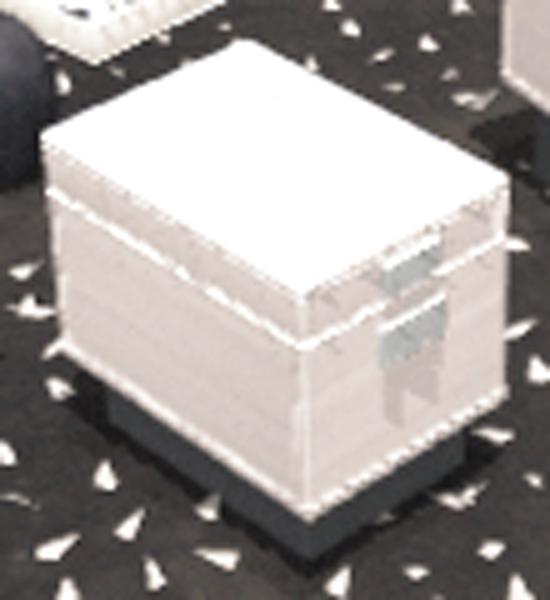

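The picture shows the vial case shut. The seam is even, running from about (47,190) through (305,345) to (508,235) in the zoom, with no gap. The spare lid is still up.

```bash
python3 -c "
from bench import *
print(hand_in())"
```

```text
the job is handed in; nothing more can be done
None
```

The vial case is fully closed and the empty case is still standing open. I handed the job in at about 13 s of the 42 s allowed.

**How it was done:** I reached over from the front with the gripper shut and set the fingertips behind the vial case's lid. From there I followed its arc down at 0.3 to 0.4 rad/s by plan, slower at the end.

**Last checks:**
- **Closed:** Going down, the tool met a hard stop at a measured 17 N. After I backed off, the scene picture shows an even seam with no gap, and the front edge lies on the predicted closed position.
- **Spare lid:** It looks unmoved in both cameras. The arm is clear of everything.
- **Forces:** The highest wrist force I read was about 18 N, at the final press. I only saw it at the end of each move, not continuously. The same goes for the lid speed: it comes from the commanded steps and two spot pictures that matched, not from a continuous measurement.

**One disagreement:** In the scene camera the shut fingertips appeared about 30 mm higher than the stated tool geometry predicts. Contact positions agreed with the camera, so I used its offset for the push. I did not find the cause.

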